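# Press a loose board batten home with a one-hand bar clamp, then let the clamp off

## Robot

A 6-joint arm with a two-finger parallel gripper is mounted at the origin on the work surface. World frame = base frame: x ahead of the robot, y to its left, z up, the work surface at z = 0. Lengths are in m, angles in rad, forces in N, time in s.
With the tool pointing down it reaches from about 0.375 to 0.9 m from the base axis. Payload 3.1 kg.
Tool frame: the origin (TCP) lies between the finger pads; the fingertips stand 22 mm ahead of it and the grasp point (between the pads) lies 3 mm ahead of it; z points along the fingers, y is the line along which they close (so a half turn about z gives the same grasp; the last joint's range is limited). The gripper opens to 87 mm and grips with 3 to 60 N. Pads are 19 mm wide; open, the fingers measure 117 mm over their backs; the gripper's body (75 mm by 190 mm) begins 51 mm behind the grasp point.
Start: joints at [0.959, 0.527, 1.433, -0, 1.181, -0.178], TCP at [0.263, 0.567, 0.245] pointing down, gripper open.
Joint ranges: [-3.08, 3.08], [-0.75, 2.2], [0.22, 2.44], [-1.43, 4.57], [0, 2.65], [-2.85, 2.85]. Speed limits (rad/s): [2.79, 2.79, 3.14, 3.14, 3.14, 3.14].

## Interface

Orientations are given as a unit quaternion [x, y, z, w].
In Python, from rig import robot gives the robot as it stands.
- The arm moves only by the tool move_arm, never from a script. Its argument "series" is text: rows parted by semicolons, each of 6 numbers parted by spaces: the shift along the tool's x, y, z in mm, then the turn, a rotation vector about the tool's x, y, z in degrees. In form: dx dy dz ax ay az; .... A call has 1 to 8 rows; each row is the pose to reach, as a shift and turn from the pose commanded when the call began, along the tool's axes at that moment; what a row does not reach only later rows make up. A row lasts 1/12 s, in which the tool goes at most 41.7 mm and 7.16 degrees, less where a joint would pass 70% of its speed; a pose out of reach is approached as far as the arm can. A call with a gripper value outside its range is refused whole. "jaw" is the opening, from 0 (shut) to 1 (fully open), set as the call begins (left out, the last holds). The fingers move at their own pace and stop on an object; "newtons" is the grip in N (left out, the last holds). Time passes only in rows, so rows that repeat a pose let the fingers close. It gives the time, the measured TCP pose, the force, the opening and the grip force at its end, in the units of the state.
- robot.get_obs(): the state, without advancing time (a new reading comes with each control period).
- robot.camera(name): name is "scene" or "top" or "wrist"; returns a dict with "img" (384x512x3 uint8, red, green, blue), "mtx" (3x3 intrinsics, pixels), "world_to_cam" (4x4, takes a point from world to camera coordinates). Camera axes: x right, y down, z forward; pixel columns grow to the right and rows downward; lengths in m; the calibration is good to about 2 mm. A picture is of the moment at which its call begins. There is no depth.
- robot.hand_in(): hands the job in; it is judged then, once.
Trained networks look in a picture, given as the dict that the camera call returned (one of the last four; its "shot" number tells which), for a name from the list of things; names that differ only in an ending like _2 or _b are one class to them, and where a whole thing is asked for, a point or a joint stands for the part that bears it (a point fixed in the world has none). Each returns a list of dicts, best first, with "p" (0 to 1); they miss things now and then, are a little off and sometimes report something else, mostly with a low value. They report only what shows in the picture. A call takes as long as a camera call.
- robot.search_frame(picture, thing): "xyz" ([x, y, z] in m, in world coordinates, good to about 4 mm: the middle of the surface that is visible of it).
- robot.tip_of(picture, thing): "xyz" ([x, y, z] in m, in world coordinates, good to about 4 mm: a listed point, or the origin of a listed thing).
The state is a dict: "time": time; "q": joint angles; "joint_velocities": joint speeds; "joint_torque": joint torques, N m; "position": TCP position; "tool_rot": TCP orientation; "ft_force": force on the tool from outside, world axes, zero at the start; "moment": the same for the moment, N m; "grip_width": finger opening in m; "grip_force": force on a finger pad.
Only numpy, scipy, OpenCV 4.12 (cv2) and the standard library are available. Lean on these libraries where they do the work, as an engineer would, in place of code of your own. Each camera call takes 0.05 s, during which the arm holds its last target. There are 200 camera calls.

## Task

The end batten of the small bamboo board has worked loose on its dowels and stands off by about a centimetre. Pump the trigger of the one-hand bar clamp that lies round the board until the batten is pressed tight home, without crushing the bamboo; then squeeze the release and slide the clamp's body back along its bar until the jaws stand a good finger's breadth wider than the board. Leave board and clamp lying flat on the counter, and the other things where they are.

Things in the scene. Friction and masses are not known exactly. Their poses are not given: they have to be found in the camera images.
- clamp: black one-hand (pistol) bar clamp lying on its side, loose, 0.7 kg; this is its body. Origin on the counter under the bar's middle line, in the housing (x -24 to 40, y -17 to 17 mm, 34 high). x along the bar to the end jaw, +y the jaws' side (board), -y the handle's, z up. Steel bar 19 x 6 mm at y 0, z 14 to 20, x -85 to 335. Friction alone holds clamp and board, so both shift some mm when squeezed
- body_jaw (a point): middle of the body jaw's rubber pad face, at x 47, y 72, z 17 mm in the clamp's frame. The jaw reaches to y 91; the pad is 36 mm long, z 3 to 31; it faces the board's plain end
- handle_back (a point): back face of the handle, at x -22, y -90, z 17 mm in the clamp's frame. The handle and its neck: x -22 to 2, y -16 to -139, z 3 to 31; trigger and release lever stand in front of it (greater x)
- trigger_grip (a point): middle of the trigger's front face at rest (x 41, y -90, z 17 mm in the clamp's frame). Grey blade 11 thick, y -52 to -125, z 6 to 28. Across handle and trigger at y -80: 61 mm at rest, 38 squeezed; at y -100: 66 and 38. The spring takes 4 to 6 N there, pressing the batten in 6 N more. The jaws press with 4 times what exceeds the spring: 20 N of grip gives 60 N
- trigger (a joint): 0 = at rest (spring return), 0.24 rad = squeezed fully. Each full squeeze and full return draws bar and end jaw 4 mm towards the body, click by click; half a squeeze, or one not let out again, gains nothing. With the batten home the trigger goes stiff: at 20 N it stops clearly short of its full squeeze. Over 150 N at the jaws (some 40 N of grip) crushes the bamboo
- release_grip (a point): middle of the release lever's front face (x 37, y -32, z 17 mm in the clamp's frame). Grey lever, 8 thick, 36 long (y -10 to -46), z 5 to 29, between bar and trigger, in front of the handle's neck
- neck_back (a point): back face of the handle's neck, straight behind the release lever (x -22, y -32, z 17 mm in the clamp's frame): lever and neck can be pinched together, 59 mm across, 54 with the lever pressed
- release (a joint): 0 = out (spring return), 0.22 rad = pressed, that is 5 mm at its middle towards the handle with 5 to 12 N. While it is held fully pressed the bar slides freely both ways through the body (1.5 N of friction); let go, the jaws can only close
- bar (a joint): travel of bar and end jaw through the body, m: 0 at the start, grows as the jaws close. Opening between the pads = 256 mm minus this; the board with its batten home is 236 mm long, so the jaws bear on it at about 20 mm
- end_jaw (a point): middle of the end jaw's rubber pad face, the jaw fixed on the far end of the bar; the pad gives up to 4 mm (15 N per mm). It faces the batten
- board: bamboo board, panel 200 x 130 mm, 22 thick, on 3 mm rubber feet (top at 25 mm), about 1.1 kg, loose. Origin on the counter under the panel's middle; x along its length to the batten, at the start parallel to the clamp's x; y away from the clamp's bar; z up. The clamp's body stands at its -x end, the end jaw at the batten
- batten: darker end batten of the board, 36 x 130 x 22 mm, on two dowels; origin in the middle of its inner face, 14 mm above the counter
- batten_gap (a joint): gap between batten and panel, m: 6 to 12 mm at the start, 0 = home. Tight fit: it moves under about 22 N and stays where it is left
- mug: white mug, 82 dia, 95 high, origin under its middle; bystander
- pot: dark green stoneware pot with wooden lid, 124 dia, 84 high, origin under its middle; bystander
- scale: black flat kitchen scale, 150 x 150 x 22 mm, origin under its middle; bystander

How it is judged:
On the way:
1. the clamp presses the batten fully home (gap under 1 mm, with more than 10 N of the clamp on it) (value of joint batten_gap below 0.001 m and contact force between clamp and batten above 10 N), for 0.1 s.
At the end, for the whole second after the job is handed in: the batten is home (gap under 1 mm); the clamp is let off, its jaws open at least 244 mm (8 mm wider than the closed board), trigger and release out; clamp and board lie flat and still on the counter (value of joint batten_gap below 0.001 m and value of joint bar below 0.012 m and value of joint each of trigger, release below 0.04 rad and angle between each of clamp, board's own z axis and vertical below 0.1 rad and height (world z) of each of clamp, board below 0.006 m and linear speed of each of clamp, board below 0.02 m/s); the robot touches nothing.
It fails at once if the bamboo is crushed: the clamp presses the batten with over 150 N (contact force between clamp and batten above 150 N).
It fails at once if the board is pushed more than 100 mm away (distance of board from where it was at the start of the episode above 0.1 m).
It fails at once if mug, pot or scale is moved by more than 30 mm (distance of any of mug, pot, scale from where it was at the start of the episode above 0.03 m).
It also fails if it takes over 64 s, if anything falls off the work surface, if the arm or the gripper's body presses on something with over 40 N, if the wrist force passes 120 N, or if a joint passes its speed limit or range.

## Working session

There is one attempt and no reset: what is moved stays moved. The work goes in short steps, Python scripts to look and compute and a tool call to move; the robot and the scene stay as the last step left them, time stands still between calls to the robot, and variables do not carry over. Pictures are saved under pics/ and viewed, at most 10 in all, crops included, and the job is handed in when it is done.

Besides the shell and the picture viewer there is one more tool, called after ">>>" by a JSON object that holds its "method" and its "body". move_arm: Moves the arm, as the interface text tells. Its arguments: {"type":"object","properties":{"series":{"type":"string"},"jaw":{"type":"number"},"newtons":{"type":"number"}},"required":["series"]}

```bash
mkdir -p pics
cat > h.py <<'E'
from rig import robot
import numpy as np, cv2
from scipy.spatial.transform import Rotation as R
def pose():
    o=robot.get_obs(); return np.array(o["position"]),R.from_quat(o["tool_rot"]),o
def look(cam,things,save=None):
    c=robot.camera(cam)
    if save: cv2.imwrite("pics/"+save,c["img"][:,:,::-1])
    out={}
    for t in things:
        r=robot.tip_of(c,t)
        print(t,[(np.round(d["xyz"],4).tolist(),round(d["p"],2)) for d in r[:2]])
        if r: out[t]=np.array(r[0]["xyz"])
    return c,out
E
python3 - <<'E'
from h import *
L=["clamp","body_jaw","handle_back","trigger_grip","release_grip","neck_back","end_jaw","board","batten","mug","pot","scale"]
look("top",L,"top.png"); look("scene",L[:9],"scene.png")
p,r,o=pose(); print(p,r.as_matrix().round(3),o["time"])
E
```

```text
clamp [([0.559, 0.1125, -0.0004], 0.61)]
body_jaw [([0.6396, 0.0748, 0.0168], 0.57)]
handle_back [([0.466, 0.1131, 0.021], 0.65), ([0.5626, 0.1119, -0.0004], 0.3)]
trigger_grip [([0.4871, 0.0501, 0.019], 0.49)]
release_grip [([0.5362, 0.0689, 0.0159], 0.58)]
neck_back [([0.5225, 0.1218, 0.0174], 0.65)]
end_jaw [([0.6841, -0.1751, 0.0132], 0.62)]
board [([0.6782, -0.0226, -0.0002], 0.77)]
batten [([0.5613, 0.1099, -0.0022], 0.74), ([0.7019, -0.1265, 0.0166], 0.59)]
mug [([0.4784, -0.3595, -0.0004], 0.68)]
pot [([0.576, 0.4223, 0.0049], 0.92)]
scale [([0.7693, 0.3088, 0.0009], 0.72)]
clamp [([0.5668, 0.1081, 0.0013], 0.75)]
body_jaw [([0.643, 0.0769, 0.0112], 0.91)]
handle_back [([0.4662, 0.1143, 0.0171], 0.79)]
trigger_grip [([0.4872, 0.0494, 0.0118], 0.47), ([0.7019, -0.1264, 0.0167], 0.42)]
release_grip [([0.7034, -0.1253, 0.0144], 0.73), ([0.5292, 0.0677, 0.0171], 0.61)]
neck_back [([0.5235, 0.1231, 0.0168], 0.72), ([0.7016, -0.1246, 0.0159], 0.62)]
end_jaw [([0.6859, -0.1763, 0.0144], 0.92)]
board [([0.6815, -0.0198, 0.0019], 0.93)]
batten [([0.698, -0.124, 0.0178], 0.61)]
[0.26264751 0.56711863 0.24454159] [[-0.907  0.42  -0.   ]
 [ 0.42   0.907  0.   ]
 [ 0.    -0.    -1.   ]] 1.15
```

View pics/top.png

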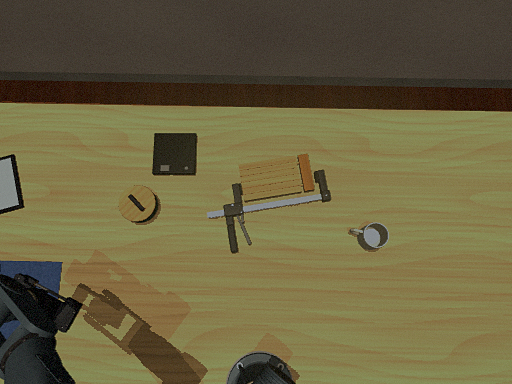

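```bash
cat >> h.py <<'E'
loc={"clamp":(0,0),"body_jaw":(47,72),"handle_back":(-22,-90),"trigger_grip":(41,-90),"release_grip":(37,-32),"neck_back":(-22,-32)}
def fit(pts):
    # 2D rigid fit clamp frame -> world; list of (name, xyz)
    A=np.array([loc[n] for n,_ in pts])/1000.; B=np.array([x[:2] for _,x in pts])
    a,b=A.mean(0),B.mean(0); H=(A-a).T@(B-b)
    th=np.arctan2(H[0,1]-H[1,0],H[0,0]+H[1,1]); M=np.array([[np.cos(th),-np.sin(th)],[np.sin(th),np.cos(th)]])
    t=b-M@a; print("fit",t.round(4),"deg",np.degrees(th).round(2),"res mm",(1000*(B-A@M.T-t)).round(1).tolist())
    return t,th,M
def goal(t,M,xy,z,yang):
    # shift in tool axes to put TCP over clamp-frame xy(mm); yang: world angle wanted for tool y (deg)
    p,r,o=pose(); g=np.r_[t+M@(np.array(xy)/1000.),z]
    m=r.as_matrix(); d=m.T@(g-p)*1000
    ya=np.degrees(np.arctan2(m[1,1],m[0,1])); dz=-((yang-ya+90)%180-90) # tool z down
    print("goal",g.round(4),"dtool mm",d.round(1),"az",round(dz,1),"or",round(dz-180*np.sign(dz),1),"q6",round(o["q"][5],3),"p",p.round(4),"tilt",m[:,2].round(3),"t",o["time"])
E
python3 - <<'E'
from h import *
P=[("clamp",[.559,.1125]),("clamp",[.5668,.1081]),("body_jaw",[.6413,.0758]),("handle_back",[.4661,.1137]),("trigger_grip",[.4872,.0498]),("release_grip",[.5325,.0683]),("neck_back",[.523,.1225])]
t,th,M=fit(P)
goal(t,M,(8,-92),.15,np.degrees(th))
E
```

```text
fit [0.5611 0.1093] deg -78.24 res mm [[-2.1, 3.2], [5.7, -1.2], [0.1, -2.2], [-2.4, 1.2], [5.8, -1.0], [-4.8, 1.8], [-2.3, -1.8]]
goal [0.4727 0.0827 0.15  ] dtool mm [-394.2 -351.3   94.5] az -36.6 or 143.4 q6 -0.179 p [0.2626 0.5671 0.2445] tilt [-0.  0. -1.] t 1.15
```

The top view shows the clamp body at px (235,210) with its handle running down to (235,250) and its trigger at (248,240). The board lies to the right and above, and the mug, pot and scale are all clear of the path. I'll approach above the handle.

>>> {"method": "move_arm", "body": {"series": "-394 -351 95 0 0 -36.6; -394 -351 95 0 0 -36.6; -394 -351 95 0 0 -36.6; -394 -351 95 0 0 -36.6; -394 -351 95 0 0 -36.6; -394 -351 95 0 0 -36.6; -394 -351 95 0 0 -36.6; -394 -351 95 0 0 -36.6", "jaw": 1, "newtons": 20}}

```text
time: 1.82
position: [0.3899, 0.2743, 0.1874]
tool_rot: [-0.103, 0.995, 0.0, 0.001]
ft_force: [1.0, 0.2, 0.9]
grip_width: 0.0871
grip_force: 0.0
```

Run:
```python
from h import *
goal(np.array([.5611,.1093]),R.from_euler("z",-78.24,degrees=True).as_matrix()[:2,:2],(8,-92),.15,-78.24)
```

```text
goal [0.4727 0.0827 0.15  ] dtool mm [ -41.8 -204.4   37.4] az 0.0 or -180.0 q6 -1.399 p [0.3899 0.2743 0.1874] tilt [ 0.001  0.    -1.   ] t 1.8167
```

>>> {"method": "move_arm", "body": {"series": "-42 -204 37 0 0 0; -42 -204 37 0 0 0; -42 -204 37 0 0 0; -42 -204 37 0 0 0; -42 -204 37 0 0 0; -42 -204 37 0 0 0; -42 -204 37 0 0 0"}}

```text
time: 2.4
position: [0.4734, 0.0823, 0.1501]
tool_rot: [-0.1, 0.995, -0.0, 0.0]
ft_force: [-0.9, 0.0, -0.2]
grip_width: 0.0871
grip_force: 0.0
```

Run:
```python
from h import *
c,o=look("wrist",list(loc),"w1.png")
P=[(k,v) for k,v in o.items()]
t,th,M=fit(P)
goal(t,M,(4,-82),.026,np.degrees(th))
```

```text
clamp [([0.5612, 0.105, 0.0017], 0.93), ([0.4862, 0.051, 0.0147], 0.27)]
body_jaw []
handle_back [([0.4704, 0.117, 0.0216], 0.6)]
trigger_grip [([0.4846, 0.0497, 0.0177], 0.92)]
release_grip [([0.5374, 0.0645, 0.0187], 0.59)]
neck_back [([0.5279, 0.1313, 0.0215], 0.66)]
fit [0.5632 0.1086] deg -80.05 res mm [[-2.0, -3.6], [-0.3, 2.3], [3.0, -3.0], [-0.7, -2.2], [0.0, 6.5]]
goal [0.4831 0.0905 0.026 ] dtool mm [-12.4   2.  124.6] az 1.9 or -178.1 q6 -1.832 p [0.4714 0.086  0.1506] tilt [ 0.  0. -1.] t 2.75
```

View pics/w1.png

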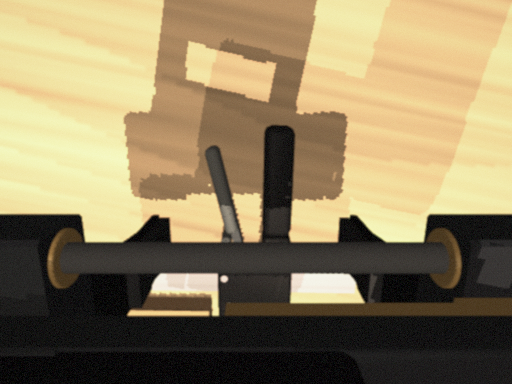

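The wrist view shows the handle between columns 264 and 293, ending at row 128, and the trigger tip near (211,150). I'll refine the fit with the handle edges.

```bash
cat >> h.py <<'E'
def ray(c,uv,z):
    W=np.array(c["world_to_cam"]); K=np.array(c["mtx"]); C=-W[:3,:3].T@W[:3,3]
    d=W[:3,:3].T@np.linalg.inv(K)@np.r_[uv,1]; return C+d*(z-C[2])/d[2]
E
python3 - <<'E'
from h import *
c=robot.camera("wrist")
for uv in [(265,135),(293,135),(264,200),(291,200),(279,126),(207,150)]: 
    g=ray(c,uv,.031); print(uv,g.round(4))
    for t,a in [((.5632,.1086),-80.05),((.5611,.1093),-78.24)]:
        M=R.from_euler("z",a,degrees=True).as_matrix()[:2,:2]; print("   clampframe",(1000*M.T@(g[:2]-t)).round(1))
E
```

```text
(265, 135) [0.4292 0.0871 0.031 ]
   clampframe [  -1.9 -135.7]
   clampframe [  -5.1 -133.7]
(293, 135) [0.4247 0.1081 0.031 ]
   clampframe [ -23.5 -136.5]
   clampframe [ -26.7 -133.7]
(264, 200) [0.4804 0.0974 0.031 ]
   clampframe [ -3.3 -83.5]
   clampframe [ -4.8 -81.5]
(291, 200) [0.4759 0.1188 0.031 ]
   clampframe [-25.1 -84.3]
   clampframe [-26.7 -81.5]
(279, 126) [0.4203 0.0961 0.031 ]
   clampframe [ -12.3 -142.9]
   clampframe [ -15.7 -140.6]
(207, 150) [0.4498 0.0454 0.031 ]
   clampframe [  42.7 -122.6]
   clampframe [  39.9 -122. ]
```

Run:
```python
from h import *
goal(np.array([.5604,.1127]),R.from_euler("z",-78.3,degrees=True).as_matrix()[:2,:2],(5,-82),.026,-78.3)
```

```text
goal [0.4811 0.0912 0.026 ] dtool mm [-10.5   3.3 124.6] az 0.2 or -179.8 q6 -1.832 p [0.4715 0.0858 0.1506] tilt [ 0.  0. -1.] t 2.8
```

>>> {"method": "move_arm", "body": {"series": "-10 3 40 0 0 0; -10 3 80 0 0 0; -10 3 110 0 0 0; -10 3 124 0 0 0; -10 3 124 0 0 0; -10 3 124 0 0 0"}}

```text
time: 3.3
position: [0.4807, 0.0902, 0.0258]
tool_rot: [-0.103, 0.995, 0.0, -0.001]
ft_force: [0.5, 1.2, -0.4]
grip_width: 0.0868
grip_force: 0.0
```

Run:
```python
from h import *
p,r,o=pose(); print(p,o["ft_force"],o["time"])
c=robot.camera("wrist"); cv2.imwrite("pics/w2.png",c["img"][:,:,::-1])
```

```text
[0.48066957 0.09023686 0.02575592] [ 0.53447372  1.20426812 -0.370747  ] 3.3
```

View pics/w2.png

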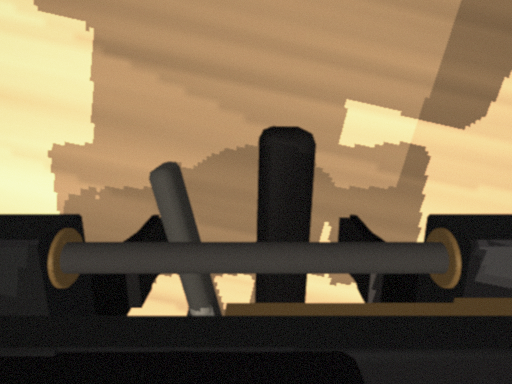

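The handle (cols 258–315) and the trigger (150–215) both sit between the finger pads (about 150 and 345). I'll start the first squeeze.

>>> {"method": "move_arm", "body": {"series": "0 0 0 0 0 0; 0 0 0 0 0 0; 0 0 0 0 0 0; 0 0 0 0 0 0; 0 0 0 0 0 0; 0 0 0 0 0 0; 0 0 0 0 0 0; 0 0 0 0 0 0", "jaw": 0, "newtons": 20}}

```text
time: 4.02
position: [0.4782, 0.0906, 0.0262]
tool_rot: [-0.102, 0.995, 0.001, -0.003]
ft_force: [-4.5, 4.5, 2.4]
grip_width: 0.0417
grip_force: 8.7
```

>>> {"method": "move_arm", "body": {"series": "0 0 0 0 0 0; 0 0 0 0 0 0; 0 0 0 0 0 0; 0 0 0 0 0 0"}}

```text
time: 4.35
position: [0.4781, 0.0906, 0.0262]
tool_rot: [-0.103, 0.995, 0.001, -0.003]
ft_force: [-4.6, 3.5, 2.9]
grip_width: 0.0377
grip_force: 20.0
```

>>> {"method": "move_arm", "body": {"series": "0 0 0 0 0 0; 0 0 0 0 0 0; 0 0 0 0 0 0; 0 0 0 0 0 0; 0 0 0 0 0 0; 0 0 0 0 0 0; 0 0 0 0 0 0; 0 0 0 0 0 0", "jaw": 1}}

```text
time: 5.02
position: [0.4816, 0.0897, 0.0264]
tool_rot: [-0.102, 0.995, 0.0, 0.0]
ft_force: [-0.8, 0.0, 0.8]
grip_width: 0.0821
grip_force: 0.0
```

Run:
```python
from h import *
look("top",["end_jaw"])
c=robot.camera("wrist"); cv2.imwrite("pics/w3.png",c["img"][:,:,::-1])
```

```text
end_jaw [([0.6792, -0.1702, 0.0143], 0.59)]
```

View pics/w3.png

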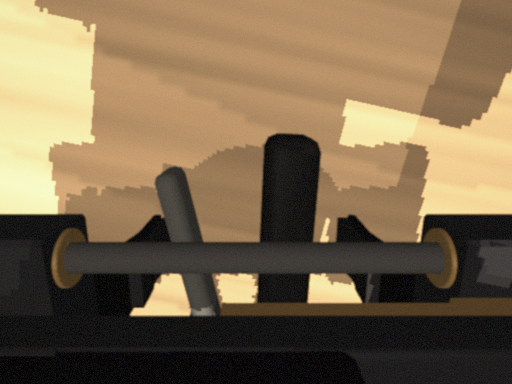

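The handle stayed between the pads (cols 263–320) and the trigger is back at rest. The first stroke reached 37.7 mm, which is a full squeeze. I'll keep pumping.

>>> {"method": "move_arm", "body": {"series": "0 0 0 0 0 0; 0 0 0 0 0 0; 0 0 0 0 0 0; 0 0 0 0 0 0; 0 0 0 0 0 0; 0 0 0 0 0 0; 0 0 0 0 0 0; 0 0 0 0 0 0", "jaw": 0}}

```text
time: 5.83
position: [0.4786, 0.0904, 0.0261]
tool_rot: [-0.102, 0.995, 0.001, -0.002]
ft_force: [-3.3, 2.2, 1.7]
grip_width: 0.0419
grip_force: 8.4
```

>>> {"method": "move_arm", "body": {"series": "0 0 0 0 0 0; 0 0 0 0 0 0; 0 0 0 0 0 0; 0 0 0 0 0 0"}}

```text
time: 6.17
position: [0.4785, 0.0904, 0.0262]
tool_rot: [-0.102, 0.995, 0.001, -0.003]
ft_force: [-4.2, 4.4, 2.1]
grip_width: 0.0374
grip_force: 20.0
```

>>> {"method": "move_arm", "body": {"series": "0 0 0 0 0 0; 0 0 0 0 0 0; 0 0 0 0 0 0; 0 0 0 0 0 0; 0 0 0 0 0 0; 0 0 0 0 0 0; 0 0 0 0 0 0; 0 0 0 0 0 0", "jaw": 1}}

```text
time: 6.83
position: [0.482, 0.0896, 0.0265]
tool_rot: [-0.102, 0.995, -0.0, 0.001]
ft_force: [0.4, -0.0, 0.5]
grip_width: 0.0817
grip_force: 0.0
```

>>> {"method": "move_arm", "body": {"series": "0 0 0 0 0 0; 0 0 0 0 0 0; 0 0 0 0 0 0; 0 0 0 0 0 0; 0 0 0 0 0 0; 0 0 0 0 0 0; 0 0 0 0 0 0; 0 0 0 0 0 0", "jaw": 0}}

```text
time: 7.5
position: [0.4775, 0.0912, 0.0261]
tool_rot: [-0.101, 0.995, 0.002, -0.003]
ft_force: [-4.6, 6.6, 3.0]
grip_width: 0.0468
grip_force: 19.9
```

>>> {"method": "move_arm", "body": {"series": "0 0 0 0 0 0; 0 0 0 0 0 0; 0 0 0 0 0 0; 0 0 0 0 0 0"}}

```text
time: 7.83
position: [0.4762, 0.0914, 0.0261]
tool_rot: [-0.101, 0.995, 0.002, -0.005]
ft_force: [-4.9, 7.1, 3.9]
grip_width: 0.0375
grip_force: 20.0
```

>>> {"method": "move_arm", "body": {"series": "0 0 0 0 0 0; 0 0 0 0 0 0; 0 0 0 0 0 0; 0 0 0 0 0 0; 0 0 0 0 0 0; 0 0 0 0 0 0; 0 0 0 0 0 0; 0 0 0 0 0 0; ", "jaw": 1}}

```text
time: 8.5
position: [0.4829, 0.0895, 0.0266]
tool_rot: [-0.102, 0.995, -0.0, 0.002]
ft_force: [-0.0, 0.4, 0.2]
grip_width: 0.0822
grip_force: 0.0
```

Run:
```python
from h import *
look("top",["end_jaw"])
c=robot.camera("scene"); cv2.imwrite("pics/s4.png",cv2.resize(c["img"][120:300,120:400,::-1],None,fx=2.5,fy=2.5))
```

```text
end_jaw [([0.6866, -0.1607, 0.0155], 0.67)]
```

View pics/s4.png

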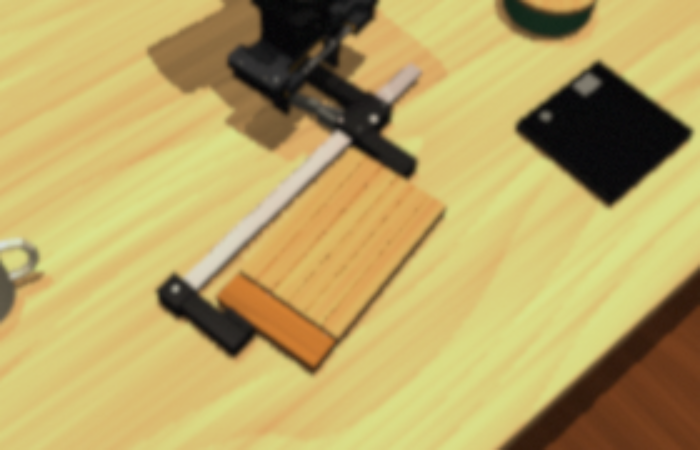

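The end jaw is now touching the batten (px 240,300), and the third stroke pressed on it with a full squeeze. I'll go on with strokes 4 and 5.

>>> {"method": "move_arm", "body": {"series": "0 0 0 0 0 0; 0 0 0 0 0 0; 0 0 0 0 0 0; 0 0 0 0 0 0; 0 0 0 0 0 0; 0 0 0 0 0 0; 0 0 0 0 0 0; 0 0 0 0 0 0", "jaw": 0}}

```text
time: 9.32
position: [0.4782, 0.091, 0.0262]
tool_rot: [-0.101, 0.995, 0.001, -0.003]
ft_force: [-3.0, 6.0, 2.1]
grip_width: 0.047
grip_force: 19.8
```

>>> {"method": "move_arm", "body": {"series": "0 0 0 0 0 0; 0 0 0 0 0 0; 0 0 0 0 0 0; 0 0 0 0 0 0; 0 0 0 0 0 0; 0 0 0 0 0 0"}}

```text
time: 9.82
position: [0.4778, 0.0911, 0.0261]
tool_rot: [-0.101, 0.995, 0.001, -0.003]
ft_force: [-3.6, 5.1, 2.4]
grip_width: 0.0448
grip_force: 19.9
```

>>> {"method": "move_arm", "body": {"series": "0 0 0 0 0 0; 0 0 0 0 0 0; 0 0 0 0 0 0; 0 0 0 0 0 0; 0 0 0 0 0 0; 0 0 0 0 0 0; 0 0 0 0 0 0; 0 0 0 0 0 0", "jaw": 1}}

```text
time: 10.48
position: [0.4808, 0.0899, 0.0264]
tool_rot: [-0.102, 0.995, 0.0, -0.0]
ft_force: [-0.1, 0.2, -0.6]
grip_width: 0.0851
grip_force: 0.0
```

>>> {"method": "move_arm", "body": {"series": "0 0 0 0 0 0; 0 0 0 0 0 0; 0 0 0 0 0 0; 0 0 0 0 0 0; 0 0 0 0 0 0; 0 0 0 0 0 0; 0 0 0 0 0 0; 0 0 0 0 0 0", "jaw": 0}}

```text
time: 11.15
position: [0.478, 0.091, 0.0261]
tool_rot: [-0.101, 0.995, 0.001, -0.003]
ft_force: [-4.6, 6.1, 2.1]
grip_width: 0.0472
grip_force: 19.8
```

>>> {"method": "move_arm", "body": {"series": "0 0 0 0 0 0; 0 0 0 0 0 0; 0 0 0 0 0 0; 0 0 0 0 0 0; 0 0 0 0 0 0; 0 0 0 0 0 0"}}

```text
time: 11.65
position: [0.478, 0.0911, 0.0261]
tool_rot: [-0.1, 0.995, 0.001, -0.003]
ft_force: [-5.6, 6.3, 2.4]
grip_width: 0.0469
grip_force: 19.8
```

Run:
```python
from h import *
c,_=look("scene",["end_jaw","body_jaw","board","batten"]); cv2.imwrite("pics/s5.png",cv2.resize(c["img"][150:275,170:320,::-1],None,fx=4.5,fy=4.5,interpolation=cv2.INTER_CUBIC))
```

```text
end_jaw [([0.6885, -0.1591, 0.0194], 0.84)]
body_jaw [([0.6515, 0.0771, 0.0132], 0.75)]
board [([0.6876, -0.0207, 0.0044], 0.92)]
batten [([0.7108, -0.114, 0.0159], 0.55)]
```

View pics/s5.png

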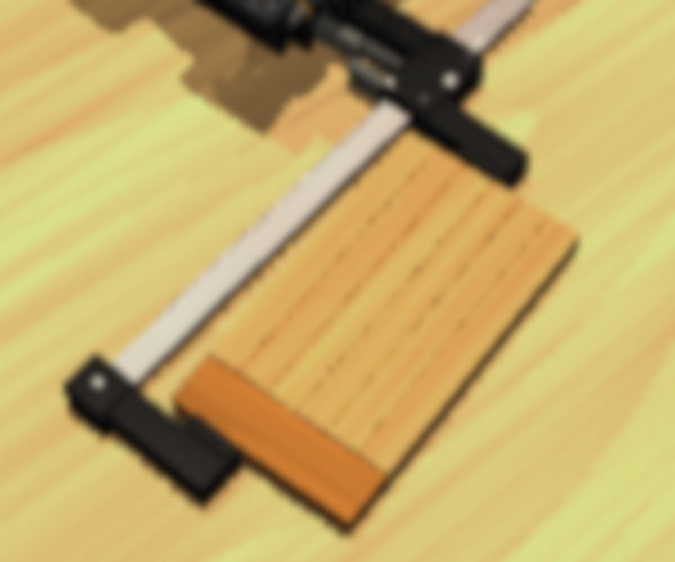

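Run:
```python
from h import *
c=robot.camera("scene")
f=lambda u,v: ray(c,(170+u/4.5,150+v/4.5),.025)
a,s,b=f(577,238),f(385,472),f(349,515)
print(np.linalg.norm(a-s),np.linalg.norm(s-b),np.linalg.norm(a-b))
n=f(211,357);m=f(178,398);print(np.linalg.norm(n-m),np.linalg.norm(n-s),pose()[2]["grip_width"],pose()[2]["grip_force"],pose()[2]["time"])
```

```text
0.19553243839209972 0.03259432829435182 0.22812545897423345
0.03194647699511431 0.12477073397364416 0.047392292158814964 19.846165846938675 11.95
```

The batten looks flush against the panel, with its seam at crop px (211,357)–(385,472) and no visible gap. The trigger also stopped short at 47 mm. I'll confirm with one firmer stroke at 26 N, which is about 85 N at the jaws.

>>> {"method": "move_arm", "body": {"series": "0 0 0 0 0 0; 0 0 0 0 0 0; 0 0 0 0 0 0; 0 0 0 0 0 0; 0 0 0 0 0 0; 0 0 0 0 0 0; 0 0 0 0 0 0; 0 0 0 0 0 0", "jaw": 1}}

```text
time: 12.62
position: [0.4811, 0.0899, 0.0264]
tool_rot: [-0.102, 0.995, 0.0, 0.0]
ft_force: [0.7, -0.2, 0.5]
grip_width: 0.0857
grip_force: 0.0
```

>>> {"method": "move_arm", "body": {"series": "0 0 0 0 0 0; 0 0 0 0 0 0; 0 0 0 0 0 0; 0 0 0 0 0 0; 0 0 0 0 0 0; 0 0 0 0 0 0; 0 0 0 0 0 0; 0 0 0 0 0 0", "jaw": 0, "newtons": 26}}

```text
time: 13.28
position: [0.4777, 0.0911, 0.0261]
tool_rot: [-0.1, 0.995, 0.002, -0.003]
ft_force: [-4.1, 6.3, 2.3]
grip_width: 0.0462
grip_force: 25.8
```

>>> {"method": "move_arm", "body": {"series": "0 0 0 0 0 0; 0 0 0 0 0 0; 0 0 0 0 0 0; 0 0 0 0 0 0; 0 0 0 0 0 0; 0 0 0 0 0 0; 0 0 0 0 0 0; 0 0 0 0 0 0"}}

```text
time: 13.95
position: [0.4774, 0.0912, 0.0261]
tool_rot: [-0.1, 0.995, 0.002, -0.004]
ft_force: [-5.2, 5.7, 2.1]
grip_width: 0.0457
grip_force: 26.2
```

Run:
```python
from h import *
c=robot.camera("scene"); a=cv2.imread("pics/scene.png"); b=c["img"][:,:,::-1]
k=lambda i:cv2.resize(np.ascontiguousarray(i[190:270,180:265]),None,fx=4.6,fy=7,interpolation=cv2.INTER_LANCZOS4)
cv2.imwrite("pics/cmp.png",np.hstack([k(a),k(b)]))
```

```text
(no output)
```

View pics/cmp.png

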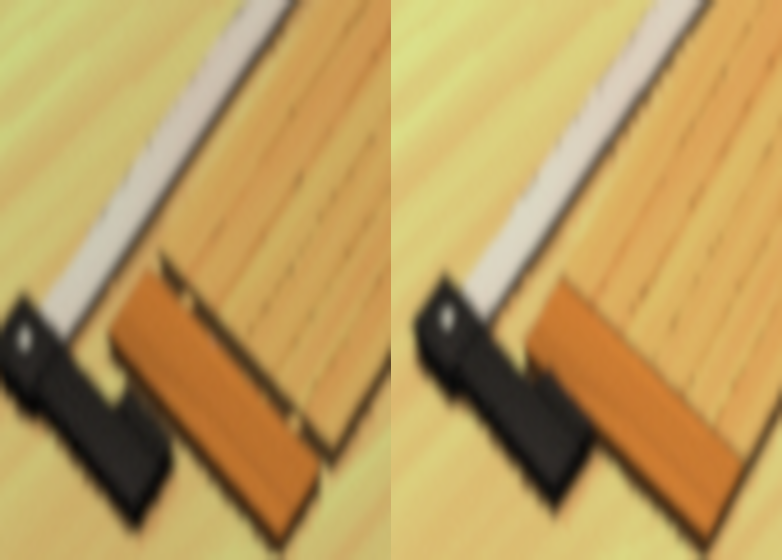

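The comparison is clear: the dark gap visible at the start (left) is fully closed now (right), so the batten is home. I'll open the gripper and move over to the release lever.

>>> {"method": "move_arm", "body": {"series": "0 0 0 0 0 0; 0 0 0 0 0 0; 0 0 0 0 0 0; 0 0 0 0 0 0; 0 0 0 0 0 0; 0 0 0 0 0 0; 0 0 0 0 0 0; 0 0 0 0 0 0", "jaw": 1, "newtons": 20}}

```text
time: 14.67
position: [0.4809, 0.0899, 0.0264]
tool_rot: [-0.102, 0.995, 0.0, -0.0]
ft_force: [0.6, 0.0, -0.4]
grip_width: 0.0852
grip_force: 0.0
```

Run:
```python
from h import *
P=[]
for cam in ["top","scene"]:
    c,o=look(cam,["clamp","body_jaw","handle_back","trigger_grip","release_grip","neck_back"]); P+=[(k,v) for k,v in o.items() if v[1]>-.05]
t,th,M=fit(P)
goal(t,M,(7.5,-33),.026,np.degrees(th))
p,_,_=pose(); print("TCP in clamp",1000*M.T@(p[:2]-t))
```

```text
clamp [([0.573, 0.1115, 0.0032], 0.91)]
body_jaw [([0.6506, 0.0734, 0.0166], 0.75)]
handle_back []
trigger_grip []
release_grip []
neck_back [([0.5394, 0.1301, 0.0148], 0.93), ([0.7675, 0.3092, -0.0018], 0.58)]
clamp [([0.5804, 0.1096, 0.0017], 0.66)]
body_jaw [([0.6527, 0.0772, 0.0159], 0.75)]
handle_back [([0.4838, 0.1217, 0.0206], 0.58), ([0.5757, 0.4193, 0.0009], 0.26)]
trigger_grip [([0.574, 0.4249, 0.0037], 0.67), ([0.4978, 0.0567, 0.0144], 0.45)]
release_grip [([0.5466, 0.0711, 0.0167], 0.53), ([0.7631, 0.3106, 0.0019], 0.25)]
neck_back [([0.5403, 0.1296, 0.0174], 0.59)]
fit [0.5897 0.1355] deg -138.84 res mm [[-16.7, -24.0], [48.9, 23.0], [-45.8, -44.0], [-9.3, -25.9], [51.0, 26.8], [-63.2, -96.0], [74.4, 248.6], [5.8, -64.1], [-44.9, -44.5]]
goal [0.5624 0.1554 0.026 ] dtool mm [-92.9  47.9   0.4] az 60.6 or -119.4 q6 -1.82 p [0.4811 0.0896 0.0264] tilt [-0.  0. -1.] t 15.3667
TCP in clamp [111.95757858 -36.91465997]
```

Drop the false trigger reading and refit.

Run:
```python
from h import *
P=[("clamp",[.573,.1115]),("body_jaw",[.6506,.0734]),("neck_back",[.5394,.1301]),("clamp",[.5804,.1096]),("body_jaw",[.6527,.0772]),("handle_back",[.4838,.1217]),("trigger_grip",[.4978,.0567]),("release_grip",[.5466,.0711]),("neck_back",[.5403,.1296])]
t,th,M=fit(P)
goal(t,M,(7.5,-33),.026,np.degrees(th))
p,_,_=pose(); print("TCP in clamp",1000*M.T@(p[:2]-t))
```

```text
fit [0.5756 0.1116] deg -81.8 res mm [[-2.6, -0.1], [-2.9, -2.0], [-1.4, 1.3], [4.8, -2.0], [-0.8, 1.8], [0.4, 1.1], [5.5, -1.5], [-2.6, 0.7], [-0.5, 0.8]]
goal [0.544  0.0995 0.026 ] dtool mm [-63.5  -3.1   0.4] az 3.5 or -176.5 q6 -1.82 p [0.4811 0.0896 0.0264] tilt [-0.  0. -1.] t 15.3667
TCP in clamp [  8.34173456 -96.60910045]
```

>>> {"method": "move_arm", "body": {"series": "-15 -3 0 0 0 2; -32 -3 0 0 0 3.5; -48 -3 0 0 0 3.5; -58 -3 0 0 0 3.5; -62 -3 0 0 0 3.5; -62 -3 0 0 0 3.5; -62 -3 0 0 0 3.5"}}

```text
time: 15.95
position: [0.5415, 0.0993, 0.0261]
tool_rot: [-0.072, 0.997, 0.0, -0.001]
ft_force: [-0.2, 0.0, 0.4]
grip_width: 0.087
grip_force: 0.0
```

Run:
```python
from h import *
c=robot.camera("wrist"); d=robot.camera("scene")
i=cv2.resize(np.ascontiguousarray(d["img"][110:220,210:330]),(480,440),interpolation=cv2.INTER_CUBIC)
j=cv2.resize(c["img"],(320,240)); j=np.vstack([j,np.zeros((200,320,3),np.uint8)])
cv2.imwrite("pics/r1.png",np.hstack([i,j])[:,:,::-1])
print(pose()[0],pose()[2]["ft_force"])
```

```text
[0.54103002 0.09922544 0.02614056] [ 0.22834408  0.19651859 -0.46075776]
```

View pics/r1.png

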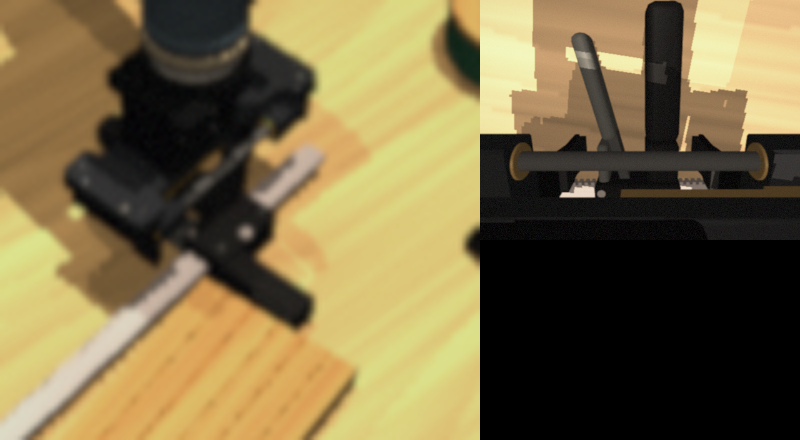

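The fingers straddle the neck (wrist-inset cols 645–685) and the lever, close to the housing and past the trigger's pivot. I'll pinch now.

>>> {"method": "move_arm", "body": {"series": "0 0 0 0 0 0; 0 0 0 0 0 0; 0 0 0 0 0 0; 0 0 0 0 0 0; 0 0 0 0 0 0; 0 0 0 0 0 0; 0 0 0 0 0 0; 0 0 0 0 0 0", "jaw": 0, "newtons": 25}}

```text
time: 16.72
position: [0.5417, 0.0998, 0.0263]
tool_rot: [-0.072, 0.997, 0.0, -0.001]
ft_force: [-1.4, 4.3, 1.6]
grip_width: 0.0545
grip_force: 24.3
```

>>> {"method": "move_arm", "body": {"series": "0 0 0 0 0 0; 0 0 0 0 0 0; 0 0 0 0 0 0"}}

```text
time: 16.97
position: [0.5418, 0.0998, 0.0263]
tool_rot: [-0.072, 0.997, 0.0, -0.001]
ft_force: [-1.0, 5.2, 1.3]
grip_width: 0.0541
grip_force: 24.3
```

The lever is fully pressed at 54 mm. I'll slide the body back along the bar (+tool y).

>>> {"method": "move_arm", "body": {"series": "0 2 0 0 0 0; 0 4 0 0 0 0; 0 6 0 0 0 0; 0 8 0 0 0 0; 0 10 0 0 0 0; 0 12 0 0 0 0; 0 14 0 0 0 0; 0 16 0 0 0 0"}}

```text
time: 17.63
position: [0.5418, 0.1133, 0.0263]
tool_rot: [-0.07, 0.998, -0.001, 0.001]
ft_force: [0.5, -7.2, -0.5]
grip_width: 0.0543
grip_force: 25.3
```

Run:
```python
from h import *
o=pose()[2]; print(o["position"],o["ft_force"],o["grip_width"])
for cam in("scene","top"): 
    c,r=look(cam,["body_jaw","end_jaw","board","pot"]); 
    if "body_jaw" in r and "end_jaw" in r: print(np.linalg.norm(r["body_jaw"]-r["end_jaw"]))
    if cam=="scene": cv2.imwrite("pics/s6.png",cv2.resize(c["img"][140:280,170:330,::-1],None,fx=4.2,fy=4.2,interpolation=cv2.INTER_CUBIC))
```

```text
[0.54176733 0.11330688 0.02634354] [ 0.48198975 -7.22098367 -0.54869579] 0.05433193274055992
body_jaw [([0.6539, 0.0892, 0.018], 0.83)]
end_jaw [([0.6899, -0.16, 0.0195], 0.59)]
board [([0.6866, -0.0188, 0.0046], 0.75)]
pot [([0.5718, 0.4221, -0.0004], 0.58)]
0.2517913620440542
body_jaw [([0.6486, 0.0862, 0.014], 0.72), ([0.7672, 0.3122, -0.0025], 0.34)]
end_jaw [([0.6884, -0.1612, 0.0149], 0.67)]
board [([0.6863, -0.0212, -0.003], 0.89), ([0.4923, 0.068, 0.0201], 0.48)]
pot [([0.5774, 0.422, 0.0043], 0.62), ([0.7121, -0.1169, 0.0153], 0.55)]
0.25058254129128793
```

View pics/s6.png

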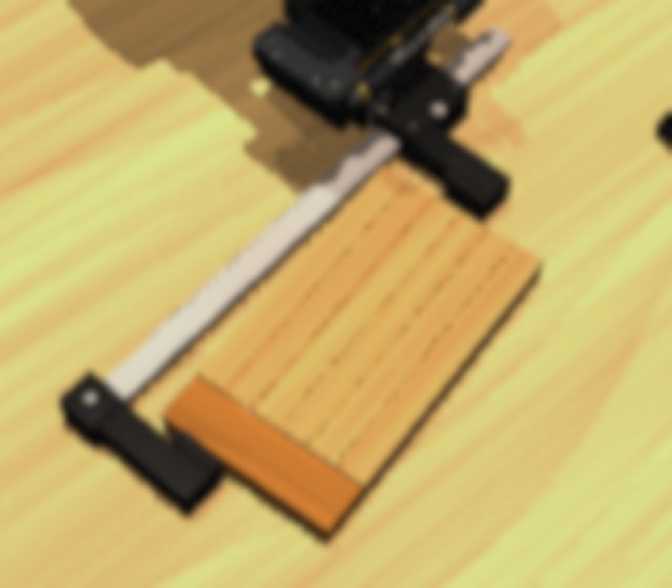

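The jaws now stand about 250 mm open, with a gap showing at the body jaw (px 470,190). I'll add 3 mm of margin, then let go and rise.

>>> {"method": "move_arm", "body": {"series": "0 1 0 0 0 0; 0 2 0 0 0 0; 0 3 0 0 0 0; 0 3 0 0 0 0"}}

```text
time: 18.47
position: [0.541, 0.1169, 0.0264]
tool_rot: [-0.071, 0.997, -0.001, 0.001]
ft_force: [0.3, -5.4, -0.8]
grip_width: 0.0545
grip_force: 25.3
```

>>> {"method": "move_arm", "body": {"series": "0 0 0 0 0 0; 0 0 0 0 0 0; 0 0 0 0 0 0; 0 0 0 0 0 0; 0 0 0 0 0 0; 0 0 0 0 0 0; 0 0 0 0 0 0; 0 0 0 0 0 0", "jaw": 1}}

```text
time: 19.13
position: [0.5397, 0.1183, 0.0264]
tool_rot: [-0.072, 0.997, 0.0, 0.0]
ft_force: [0.0, -0.3, -0.7]
grip_width: 0.0866
grip_force: 0.0
```

>>> {"method": "move_arm", "body": {"series": "0 0 -15 0 0 0; 0 0 -40 0 0 0; 0 0 -80 0 0 0; 0 0 -120 0 0 0; 0 0 -150 0 0 0; 0 0 -150 0 0 0; 0 0 -150 0 0 0; 0 0 -150 0 0 0"}}

```text
time: 19.8
position: [0.5389, 0.1181, 0.1759]
tool_rot: [-0.072, 0.997, 0.0, -0.001]
ft_force: [-0.8, -0.0, -1.1]
grip_width: 0.0869
grip_force: 0.0
```

Run:
```python
from h import *
for cam in("scene","top"): 
    c,r=look(cam,["body_jaw","end_jaw","batten","trigger_grip","handle_back"]); 
    if "body_jaw" in r and "end_jaw" in r: print(np.linalg.norm(r["body_jaw"]-r["end_jaw"]))
    if cam=="scene": cv2.imwrite("pics/s7.png",cv2.resize(c["img"][120:280,150:350,::-1],None,fx=3.6,fy=3.6,interpolation=cv2.INTER_CUBIC))
```

```text
body_jaw [([0.653, 0.0911, 0.018], 0.79), ([0.5791, 0.1251, 0.005], 0.38)]
end_jaw [([0.6886, -0.1602, 0.0165], 0.59)]
batten [([0.5404, 0.1441, 0.0168], 0.59), ([0.7096, -0.1153, 0.0148], 0.57)]
trigger_grip [([0.6878, -0.0197, 0.0017], 0.6), ([0.4996, 0.0732, 0.014], 0.51)]
handle_back [([0.4792, 0.1373, 0.0179], 0.93)]
0.2538135142186089
body_jaw []
end_jaw [([0.686, -0.1588, 0.0174], 0.69)]
batten [([0.7085, -0.1158, 0.0153], 0.71)]
trigger_grip [([0.4926, 0.0731, 0.0188], 0.55)]
handle_back []
```

View pics/s7.png

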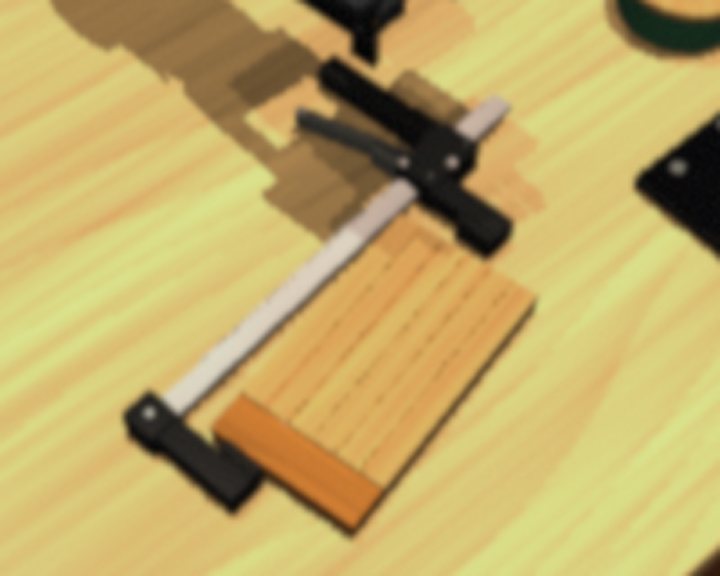

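The batten is flush, the clamp lies flat with its trigger out, there's a clear gap at the body jaw (px 480,250), and the robot is clear of everything. I'll hand it in.

```bash
python3 -c "
from rig import robot; print(robot.hand_in())"
```

```text
the job is handed in; nothing more can be done
None
```

I've handed the job in: in the last pictures the batten looks flush with the panel, the clamp is released with its jaws about 252 mm apart (camera estimate), and board and clamp lie flat, but the hand-in gave no verdict.

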